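# Clamp the cable lug and hold the plating gauge on its marked spot

### The job

The cable lug already lies in the inspection fixture: press the red handle of the toggle clamp fully down so that the lug is clamped. Then take the orange-banded plating-thickness gauge out of its stand and hold it upright with its nose inside the blue ring inked on the lug, pressing gently until the spring nose is about half-way in. Finish while holding it there steadily: do not let go or put it down, keep the lug seated and clamped, and leave the other things on the bench where they are.

Things in the scene. Friction and masses are not known exactly. Their poses are not given: they have to be found in the camera images.
- fixture: fixed aluminium plate 240 x 90 x 14 mm with lug nest and toggle clamp; axes: x level from the clamp handle's end towards the lug's palm, z up; origin on the bench, 75 mm along +x from clamp_pivot (plate: 115 mm along -x to 125 mm along +x). The open clamp arm stands up over it (up to 0.13 m high, on the +x side of clamp_pivot) and comes down on the lug's barrel as the handle goes down; shut, nothing is higher than 95 mm
- clamp (a joint): angle of the toggle clamp's red handle: 0 = fully down (level, lug clamped), up to 1.1 rad lifted; starts raised, about 0.75 to 0.95 rad. It turns about the level axis (y) through point clamp_pivot, stays where it is left, and needs 1 to 4 N at its grip, most in the last 0.25 rad; near 0 it goes past dead centre and locks
- clamp_pivot (a point): hinge axis of the clamp handle, 56 mm above the bench; axes as fixture. With the handle down it points along -x from here; lifted by angle a its grip's middle (85 mm out) lies 85 cos(a) mm along -x and 85 sin(a) mm up from here (and 2 mm square to that, on the upper side)
- clamp_grip (a point): middle of the red round grip of the clamp handle (18 mm thick, 88 mm long over its ends), 85 mm from clamp_pivot; its -x axis points along the handle to its end, its z axis is square to the handle on the upper side (the side to be pushed)
- lug_mark (a point): centre of the blue ink ring (16 mm outside, 11 mm inside) on the level top of the lug's palm, 31 mm above the bench; axes as fixture. The loose tin-plated cable lug lies along x: palm 34 mm wide, 5 mm thick; round barrel 22 mm thick, 28 to 68 mm from the ring along -x; bolt hole 22 mm from the ring along +x, where the fixture's 10 mm pin stands 5 mm above the palm
- gauge_grip (a point): grasp point of the gauge, in the middle of its section, 75 mm above its body's underside, 40 mm below its top. Loose upright handset, about 145 g, dark grey with orange bands: body 32 mm (its x) by 24 mm (its y) by 115 mm (its z, up); grip it across the 24 mm. A spring nose sticks out 22 mm below it, whose end is 97 mm below this point on the gauge's axis when not pressed
- gauge_tip (a point): centre of the flat end (8 mm in diameter) of the gauge's spring nose, on the gauge's axis; the point that goes on the mark
- gauge_nose (a joint): how far the spring nose is pushed into the gauge: 0 = out (free), 0.008 m = fully in. The spring takes 1 N to start and 0.5 N more per mm: 3 N half-way
- stand: fixed black desk stand, base 110 x 85 x 10 mm, origin under its centre. The gauge stands upright in its pocket (axes as the stand's), gauge_grip 111 mm above the bench; the pocket's outside is 47 x 39 mm, its rim 66 mm above the bench, with 1.5 mm play round the gauge: lift straight up; the nose is clear once raised 55 mm
- spare_lug: bystander: a loose lug without a ring, 106 mm long, lying on the bench; origin under it near its middle
- caliper: bystander: a loose caliper, 235 mm long, 12 mm high; origin under its centre
- slot_block: bystander: a loose brownish metal block, 55 x 85 x 24 mm; origin under its centre
- standards_case: bystander: a loose dark flat case with three metal discs, 105 x 75 x 20 mm; origin under its centre
- tape_roll: bystander: a loose roll of tape lying flat, 90 mm in diameter, 25 mm high; origin under its centre
- pen_cup: bystander: a loose cup of marker pens, 76 mm in diameter, 145 mm high; origin under its centre
- crimp_pliers: bystander: loose blue-handled crimping pliers lying flat, 200 mm long, 20 mm high; origin under the middle
Mind the look-alikes: they are no part of the job. What is shaped like the part that bears lug_mark but yellow is not meant.

How it is judged (in metres and radians):
On the way, in this order (a step that is already met when the one before it is completed fails the run):
1. the clamp handle is fully down, with the lug still in its place (value of joint clamp below 0.08 rad and distance of lug_mark from where it was at the start of the episode below 0.005 m), for 0.2 s.
2. the gauge is held clear above its stand, with the clamp still down (z of gauge_tip in the frame of stand above 0.068 m and contact force between the fingers and gauge above 1 N and contact force between gauge and stand below 0.1 N and value of joint clamp below 0.08 rad), for 0.1 s.
At the end, for the whole second after the job is handed in: Gauge still gripped, at rest, upright within 0.12 rad, off stand and fixture; nose within 5 mm of the ring's centre, in by 2 to 6.5 mm, 1 to 8 N on the lug; clamp below 0.08 rad; lug level, within 5 mm of its place; bystanders within 30 mm of theirs (all of step 1 and angle between lug_mark's own z axis and vertical below 0.05 rad and horizontal distance between gauge_tip and lug_mark below 0.005 m and distance between gauge_tip and lug_mark below 0.007 m and angle between gauge_grip's own z axis and vertical below 0.12 rad and value of joint gauge_nose between 0.002 and 0.0065 m and contact force between gauge and lug between 1 and 8 N and contact force between the fingers and gauge above 1 N and contact force between gauge and stand below 0.1 N and contact force between gauge and fixture below 0.1 N and linear speed of gauge below 0.02 m/s and distance of each of spare_lug, caliper, slot_block, standards_case, tape_roll, pen_cup, crimp_pliers from where it was at the start of the episode below 0.03 m); the arm keeps its last pose, push and grip.
It fails at once if the gauge is jabbed into the lug (more than 20 N) (contact force between gauge and lug above 20 N).
It fails at once if a bystander is pushed away (more than 30 mm) (distance of any of spare_lug, caliper, slot_block, standards_case, tape_roll, pen_cup, crimp_pliers from where it was at the start of the episode above 0.03 m).
It also fails if it takes over 58 s, if anything falls off the work surface, if the arm or the gripper's body presses on something with over 40 N, if the wrist force passes 120 N, or if a joint passes its speed limit or range.

### The arm

A 6-joint arm with a two-finger parallel gripper is mounted at the origin on the work surface. World frame = base frame: x ahead of the robot, y to its left, z up, the work surface at z = 0. Lengths are in mm, angles in degrees, forces in N, time in s.
With the tool pointing down it reaches from about 350 to 925 mm from the base axis. Payload 6.4 kg.
Tool frame: the origin (TCP) lies at the very end of the fingers, on their centre line; the grasp point (between the pads) lies 19 mm behind it (robot.grasp_offset is the x of the grasp point in the tool frame, in mm); x points along the fingers, z is the direction in which the jaws open and shut, and the axes are right-handed (so a half turn about x gives the same grasp; the last joint's range is limited). The gripper opens to 94 mm and grips with 3 to 60 N. Pads are 16 mm wide; open, the fingers measure 119 mm over their backs; the gripper's body (75 mm by 177 mm) begins 78 mm behind the grasp point.
Start: joints at [61.645, 14.043, 89.255, -0, 76.702, -9.975], TCP at [204.959, 616.851, 205.455] pointing down, gripper open.
Joint ranges: [-179.41, 179.41], [-58.25, 129.5], [7.25, 145.43], [-54.29, 234.29], [11.92, 165.04], [-157.13, 157.13]. Speed limits (degrees/s): [147.25, 147.25, 180, 180, 180, 180].

### API

Orientations are given as [roll, pitch, yaw] about the fixed x, y, z axes, in that order (R = Rz(yaw) Ry(pitch) Rx(roll)).
In Python, from station import robot, vision gives the robot as it stands.
- The arm moves only by the tool servo_tool, never from a script. Its arguments are lists of equal length, an entry for each row: "dp": the shift along the tool's x, y, z in mm, a list of three; "twist": the turn, a rotation vector about the tool's x, y, z in degrees, a list of three. A call has 1 to 10 rows; each row shifts and turns the commanded pose from where the row before left it, along the tool's axes as they then stand; what a row does not reach is not made up. A row lasts 1/8 s, in which the tool goes at most 62.5 mm and 10.7 degrees, less where a joint would pass 70% of its speed; a pose out of reach is approached as far as the arm can. A call is refused whole if a number of a shift passes 62.5 or a number of a turn 10.7, either way. A call with a gripper value outside its range is refused whole. "fingers" is the closure, from -1 (fully open) to 1 (shut), so that 0 is half open, set as the call begins (left out, the last holds). The fingers move at their own pace and stop on an object; "force" is the grip in N (left out, the last holds). Time passes only in rows, so rows that do not move let the fingers close. It gives the time, the measured TCP pose, the force and the opening at its end, in the units of the state.
- robot.get_obs(): the state, without advancing time (a new reading comes with each control period).
- vision.grab_frame(name): name is "side" or "top" or "wrist"; returns the picture (400x640x3 uint8, red, green, blue); there is no depth.
- vision.get_calibration(name): a dict with "intrinsics" (3x3 intrinsics, pixels), "dist_coeffs" ([k1, k2, p1, p2, k3] as OpenCV has them; the pictures are not rectified), "world_from_camera" (4x4, takes a point from camera to world coordinates); the wrist camera has in their place "T_tool_cam" (4x4, takes a point from camera to tool coordinates, whose origin is the TCP and whose axes are the tool frame's). Camera axes: x right, y up, looking along -z (the intrinsics and any distortion apply to the point x, -y, -z); pixel columns grow to the right and rows downward; lengths in mm; the calibration is good to about 2 mm. A picture is of the moment at which its call begins: read the wrist's pose just before it. get_calibration takes no time and is no camera call.
- robot.job_done(): hands the job in, once; it reports no verdict.
Trained networks look in the newest picture that a camera, given by its name, has taken for a name from the list of things; names that differ only in an ending like _2 or _b are one class to them, and where a whole thing is asked for, a point or a joint stands for the part that bears it (a point fixed in the world has none). Each returns a list of dicts, best first, with "confidence" (0 to 1); they miss things now and then, are a little off and sometimes report something else, mostly with a low value. They report only what shows in the picture. A call takes as long as a camera call. They do not tell look-alikes from the thing itself.
- vision.look_for(query, camera): "bbox" ([left, top, right, bottom] in pixels, round what is visible of it).
The state is a dict: "time_s": time; "joint_positions": joint angles; "joint_vel": joint speeds; "tau": joint torques, N m; "eef_pos": TCP position; "tool_rot": TCP orientation; "ft_force": force on the tool from outside, world axes, zero at the start; "wrist_torque": the same for the moment, N m; "gripper_width": finger opening in mm.
Only numpy, scipy, OpenCV 4.12 (cv2) and the standard library are available. Lean on these libraries where they do the work, as an engineer would, in place of code of your own. Each camera call takes 0.05 s, during which the arm holds its last target. There are 200 camera calls.

## Working session

There is one attempt and no reset: what is moved stays moved. The work goes in short steps, Python scripts to look and compute and a tool call to move; the robot and the scene stay as the last step left them, time stands still between calls to the robot, and variables do not carry over. Pictures are saved under pics/ and viewed, about 8 in all and at most 12, crops included, and the job is handed in when it is done.

Besides the shell and the picture viewer there is one more tool, called after "Emit:" by a JSON object that holds its "op" and its "data". servo_tool: Moves the arm, as the interface text tells. Its arguments: {"type":"object","properties":{"dp":{"type":"array","items":{"type":"array","items":{"type":"number"}}},"twist":{"type":"array","items":{"type":"array","items":{"type":"number"}}},"fingers":{"type":"number"},"force":{"type":"number"}},"required":["dp","twist"]}

```bash
ls; mkdir -p pics; python3 - <<'E'
from station import robot, vision
import cv2,numpy as np
o=robot.get_obs();print(o['time_s'],o['eef_pos'],o['tool_rot'],o['gripper_width'],robot.grasp_offset)
for c in('side','top'):
    im=vision.grab_frame(c);cv2.imwrite(f'pics/{c}0.png',im[...,::-1])
    k=vision.get_calibration(c);print(c,np.round(k['intrinsics'],1).tolist(),np.round(k['dist_coeffs'],3),np.round(k['world_from_camera'],3).tolist())
    for q in('fixture','clamp_grip','lug_mark','gauge_grip','stand'):
        print(q,[(np.round(d['bbox']).tolist(),round(d['confidence'],2)) for d in vision.look_for(q,c)[:3]])
print(np.round(vision.get_calibration('wrist')['T_tool_cam'],3).tolist())
E
```

```text
pics
0.0 [204.67021428 616.32074618 204.37071441] [ 170.7828384    89.8936239  -117.59657584] 94.00180046540166 -18.8
side [[425.9, 0.0, 309.4], [0.0, 425.9, 199.7], [0.0, 0.0, 1.0]] [-0.116  0.     0.     0.     0.   ] [[0.776, 0.333, -0.535, -269.724], [-0.63, 0.377, -0.679, -1047.126], [-0.024, 0.864, 0.502, 889.746], [0.0, 0.0, 0.0, 1.0]]
fixture [([262.0, 176.0, 320.0, 243.0], 0.93)]
clamp_grip [([260.0, 176.0, 278.0, 205.0], 0.46), ([238.0, 175.0, 265.0, 189.0], 0.46), ([259.0, 179.0, 321.0, 243.0], 0.22)]
lug_mark [([283.0, 216.0, 310.0, 235.0], 0.6)]
gauge_grip [([352.0, 218.0, 363.0, 250.0], 0.7), ([358.0, 296.0, 421.0, 337.0], 0.52)]
stand [([336.0, 241.0, 372.0, 272.0], 0.87)]
top [[399.1, 0.0, 319.0], [0.0, 399.1, 195.7], [0.0, 0.0, 1.0]] [-0.018  0.     0.     0.     0.   ] [[0.004, 0.994, -0.105, 417.954], [-1.0, 0.002, -0.017, -29.938], [-0.017, 0.105, 0.994, 1221.319], [0.0, 0.0, 0.0, 1.0]]
fixture [([235.0, 198.0, 339.0, 226.0], 0.56), ([477.0, 189.0, 497.0, 268.0], 0.43)]
clamp_grip [([237.0, 208.0, 279.0, 214.0], 0.72)]
lug_mark [([305.0, 204.0, 331.0, 216.0], 0.64), ([311.0, 160.0, 345.0, 171.0], 0.56)]
gauge_grip [([397.0, 191.0, 419.0, 206.0], 0.71)]
stand [([383.0, 181.0, 422.0, 220.0], 0.76)]
[[0.0, 0.236, -0.972, -180.021], [0.0, 0.972, 0.236, 68.74], [1.0, -0.0, 0.0, 0.712], [0.0, 0.0, 0.0, 1.0]]
```

```bash
python3 - <<'E'
import cv2
t=cv2.imread('pics/top0.png')[130:290,210:510]; cv2.imwrite('pics/top0c.png',cv2.resize(t,None,fx=2.6,fy=2.6,interpolation=3))
t=cv2.imread('pics/side0.png')[150:350,200:460]; cv2.imwrite('pics/side0c.png',cv2.resize(t,None,fx=3,fy=3,interpolation=3))
E
```

```text
(no output)
```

View pics/top0c.png

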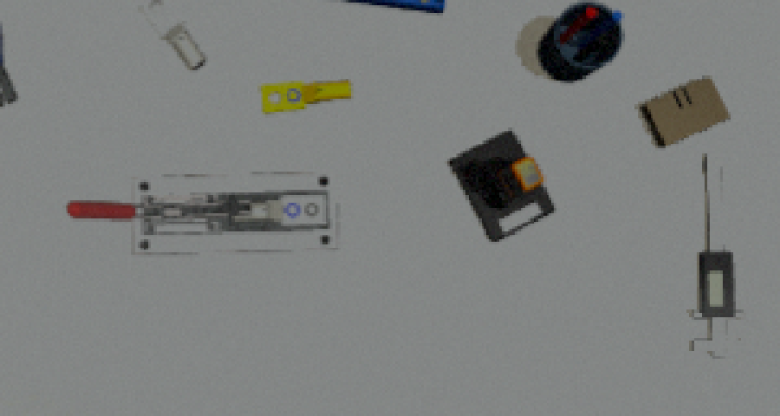

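View pics/side0c.png

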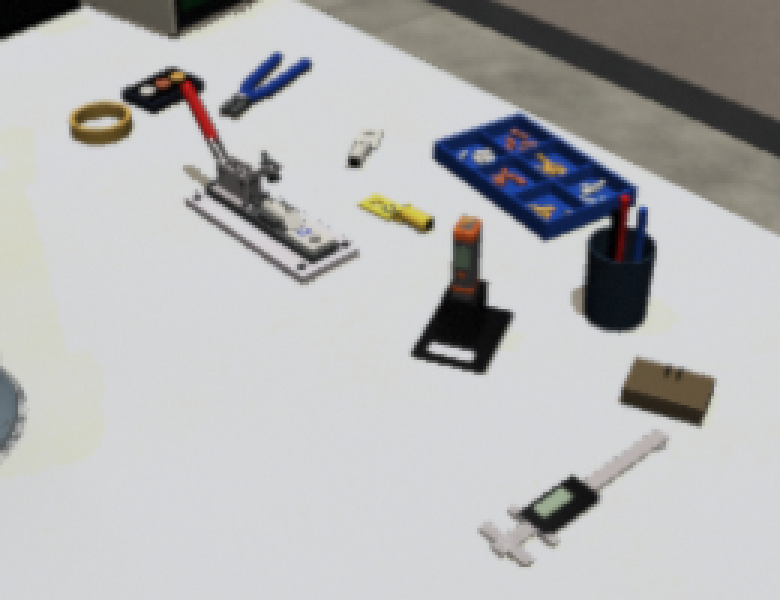

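The top picture shows the silver lug with a blue ring in the fixture at full-frame pixel (322,211). The yellow look-alike (322,167) and the bare silver spare lug (279,147) lie outside it. The silver one in the fixture is the right one. The gauge is at (412,197), in the black stand.

```bash
cat > h.py <<'E'
from station import robot, vision
import cv2,numpy as np
from scipy.spatial.transform import Rotation as R
def tool(o=None):
    o=o or robot.get_obs(); T=np.eye(4); T[:3,:3]=R.from_euler('xyz',o['tool_rot'],degrees=True).as_matrix(); T[:3,3]=o['eef_pos']; return T
def campose(c,T=None):
    k=vision.get_calibration(c)
    return k,(k['world_from_camera'] if c!='wrist' else (tool() if T is None else T)@np.array(k['T_tool_cam']))
def ray(c,px,T=None):
    k,W=campose(c,T);W=np.array(W)
    u=cv2.undistortPoints(np.array([[px]],float),np.array(k['intrinsics']),np.array(k['dist_coeffs']))[0,0]
    return W[:3,3],W[:3,:3]@np.array([u[0],-u[1],-1])
def atz(c,px,z,T=None):
    o,d=ray(c,px,T);return o+d*(z-o[2])/d[2]
def proj(c,P,T=None):
    k,W=campose(c,T);p=np.linalg.inv(W)@np.append(P,1);p=np.array([[p[0],-p[1],-p[2]]])
    return cv2.projectPoints(p,np.zeros(3),np.zeros(3),np.array(k['intrinsics']),np.array(k['dist_coeffs']))[0][0,0]
def tri(a,b):
    (o,d),(p,e)=ray(*a),ray(*b)
    s=np.linalg.lstsq(np.stack([d,-e],1),p-o,rcond=None)[0];A,B=o+s[0]*d,p+s[1]*e
    return (A+B)/2,np.linalg.norm(A-B)
E
python3 - <<'E'
from h import *
t=lambda x,y:(210+x/2.6-.3,130+y/2.6-.3)
s=lambda x,y:(200+x/3-.3,150+y/3-.3)
P=lambda *a:print(*[np.round(x,1) for x in a])
P(atz('top',t(292,210),31),*tri(('top',t(292,210)),('side',s(304,231))))
scr=[atz('top',t(*p),14) for p in((145,187),(323,181),(145,245),(325,240))];P(*scr)
P('handle end',*tri(('top',t(70,209)),('side',s(186,85))))
P('gauge top',atz('top',t(527,173),151),*tri(('top',t(527,173)),('side',s(467,222))))
P('stand',*[atz('top',t(*p),10) for p in((448,160),(512,130),(553,210),(492,240))])
P('cup',atz('top',t(585,35),145),'caseetc',atz('side',s(165,88),20))
E
```

```text
[499.6 -18.6  31. ] [499.6 -18.6  31.4] 0.0
[527.3 153.8  14. ] [534.8 -54.6  14. ] [459.5 152.6  14. ] [466.  -56.9  14. ]Traceback (most recent call last):
  File "<stdin>", line 7, in <module>
  File "<stdin>", line 4, in <lambda>
    return _wrapfunc(a, 'round', decimals=decimals, out=out)
    return _wrapit(obj, method, *args, **kwds)
    result = getattr(arr, method)(*args, **kwds)
numpy._core._exceptions._UFuncNoLoopError: ufunc 'multiply' did not contain a loop with signature matching types (dtype('<U10'), dtype('float64')) -> None
```

```bash
python3 - <<'E'
from h import *
t=lambda x,y:(210+x/2.6-.3,130+y/2.6-.3)
s=lambda x,y:(200+x/3-.3,150+y/3-.3)
P=lambda n,*a:print(n,*[np.round(x,1) for x in a])
P('handle end',*tri(('top',t(70,209)),('side',s(186,85))))
P('gauge top',atz('top',t(527,173),151),*tri(('top',t(527,173)),('side',s(467,222))))
P('stand',*[atz('top',t(*p),10) for p in((448,160),(512,130),(553,210),(492,240))])
P('cup',atz('top',t(585,35),145),atz('side',s(165,88),20))
o=robot.get_obs();print(o['time_s'],tool(o).round(3).tolist())
E
```

```text
handle end [492.5 212.4 143.1] 0.3
gauge top [ 530.3 -262.7  151. ] [ 530.1 -262.3  152.3] 0.1
stand [ 560.2 -201.2   10. ] [ 595.8 -276.8   10. ] [ 501.7 -322.7   10. ] [ 466.6 -251.1   10. ]
cup [ 677.3 -328.2  145. ] [589.3 432.7  20. ]
0.6 [[0.0, -0.949, 0.315, 204.973], [0.0, 0.315, 0.949, 616.856], [-1.0, 0.0, 0.0, 205.476], [0.0, 0.0, 0.0, 1.0]]
```

Emit:
{"op": "servo_tool", "data": {"dp": [[0,0,0],[0,0,0],[0,0,0],[0,0,0],[0,0,0],[0,0,0],[0,0,0],[0,0,0]], "twist": [[8.7,0,0],[8.7,0,0],[8.7,0,0],[8.7,0,0],[8.7,0,0],[8.7,0,0],[8.7,0,0],[8.7,0,0]], "fingers": 1, "force": 20}}

```text
time_s: 1.6
eef_pos: [205.0, 616.8, 205.5]
tool_rot: [104.1, 90.0, 105.9]
ft_force: [-0.4, 0.4, -0.7]
gripper_width: 17.3
```

Emit:
{"op": "servo_tool", "data": {"dp": [[3,-50,30],[3,-50,30],[3,-50,30],[3,-50,30],[3,-50,30],[3,-50,30],[3,-50,30],[3,-50,30],[0,-48,31],[0,0,0]], "twist": [[0,0,0],[0,0,0],[0,0,0],[0,0,0],[0,0,0],[0,0,0],[0,0,0],[0,0,0],[0,0,0],[0,0,0]]}}

```text
time_s: 2.85
eef_pos: [493.3, 176.0, 181.8]
tool_rot: [-14.8, 90.0, -13.1]
ft_force: [-0.7, -0.2, -0.7]
gripper_width: 0.5
```

```bash
python3 - <<'E'
from h import *
T=tool();print(T.round(3).tolist(),robot.get_obs()['joint_positions'],robot.get_obs()['gripper_width'])
cv2.imwrite('pics/w1.png',vision.grab_frame('wrist')[...,::-1])
E
```

```text
[[0.001, -0.03, 1.0, 493.318], [-0.0, 1.0, 0.03, 176.008], [-1.0, -0.0, 0.001, 181.757], [0.0, 0.0, 0.0, 1.0]] [ 7.22916168e+00 -1.70347398e+00  1.08890786e+02 -1.48305487e-02
  7.27744435e+01  5.52340461e+00] 0.4526799101965667
```

View pics/w1.png

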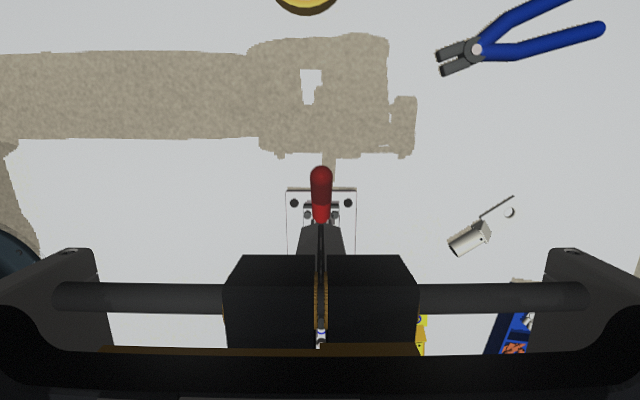

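Emit:
{"op": "servo_tool", "data": {"dp": [[14,1,0],[14,1,0],[14,1,0],[4,3,0],[4,3,0],[4,3,0],[5,3,0],[4,2,0],[4,3,0],[4,3,0]], "twist": [[0,0,0],[0,0,0],[0,0,0],[0,0,0],[0,0,0],[0,0,0],[0,0,0],[0,0,0],[0,0,0],[0,0,0]]}}

```text
time_s: 4.15
eef_pos: [490.8, 201.8, 110.2]
tool_rot: [5.0, 90.0, 7.0]
ft_force: [-0.6, 0.7, 0.7]
gripper_width: 0.4
```

Emit:
{"op": "servo_tool", "data": {"dp": [[4,2,0],[4,2,0],[4,2,0],[4,2,0],[5,2,0],[4,2,0],[4,1,0],[4,1,0],[4,1,0]], "twist": [[0,0,0],[0,0,0],[0,0,0],[0,0,0],[0,0,0],[0,0,0],[0,0,0],[0,0,0],[0,0,0]]}}

```text
time_s: 5.28
eef_pos: [490.2, 216.7, 73.2]
tool_rot: [-91.2, 90.0, -89.2]
ft_force: [-0.2, 0.0, 0.6]
gripper_width: 0.2
```

Emit:
{"op": "servo_tool", "data": {"dp": [[2,0,0],[2,0,0],[1,0,0],[1,0,0],[1,0,0]], "twist": [[0,0,0],[0,0,0],[0,0,0],[0,0,0],[0,0,0]]}}

```text
time_s: 5.9
eef_pos: [490.4, 216.8, 67.3]
tool_rot: [178.0, 90.0, -180.0]
ft_force: [-3.5, -0.6, 10.0]
gripper_width: 0.7
```

```bash
python3 - <<'E'
from h import *
T=tool();print(T[:3,3],robot.get_obs()['ft_force'])
s=vision.grab_frame('side')[160:260,230:340];w=vision.grab_frame('wrist')
cv2.imwrite('pics/s2.png',np.hstack([cv2.resize(s,(440,400),interpolation=3),w[:,150:490]])[...,::-1])
E
```

```text
[490.43385779 216.75648515  67.34526019] [-3.54736309 -0.60440989  9.95110856]
```

View pics/s2.png

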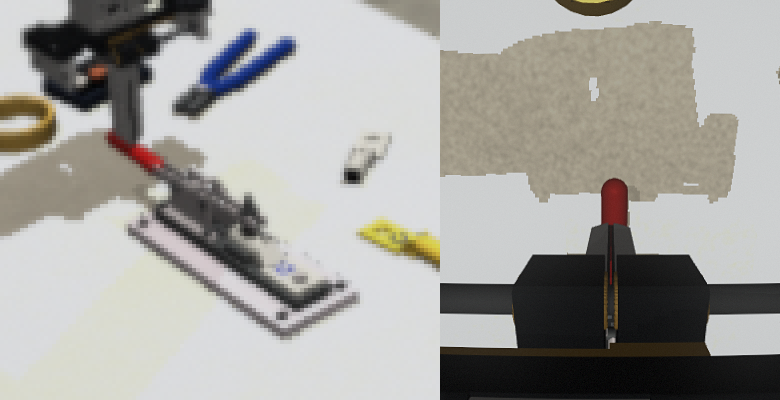

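Emit:
{"op": "servo_tool", "data": {"dp": [[1,0,0],[0,0,0],[0,0,0],[-5,0,0],[-40,0,0],[-45,0,0],[-44,0,0]], "twist": [[0,0,0],[0,0,0],[0,0,0],[0,0,0],[0,0,0],[0,0,0],[0,0,0]]}}

```text
time_s: 6.88
eef_pos: [490.0, 216.5, 200.6]
tool_rot: [-139.3, 90.0, -137.3]
ft_force: [0.4, 0.0, -0.1]
gripper_width: 0.8
```

Emit:
{"op": "servo_tool", "data": {"dp": [[0,-56,-4],[0,-56,-4],[0,-56,-4],[0,-56,-4],[0,-57,-4],[0,-57,-4],[0,-57,-4],[0,-57,-5],[0,-57,-5]], "twist": [[0,0,0],[0,0,0],[0,0,0],[0,0,0],[0,0,0],[0,0,0],[0,0,0],[0,0,0],[0,0,0]], "fingers": -0.4}}

```text
time_s: 8.0
eef_pos: [469.8, -295.3, 199.4]
tool_rot: [-31.5, 90.0, -29.5]
ft_force: [-0.2, 0.4, 0.3]
gripper_width: 65.9
```

Emit:
{"op": "servo_tool", "data": {"dp": [[0,0,0],[0,0,0],[0,0,0],[0,0,0],[0,0,0],[0,0,0],[0,0,0],[0,0,0],[0,0,0]], "twist": [[8.2,0,0],[8.2,0,0],[8.2,0,0],[8.2,0,0],[8.2,0,0],[8.2,0,0],[8.2,0,0],[8.2,0,0],[0,0,0]]}}

```text
time_s: 9.12
eef_pos: [470.1, -293.3, 199.2]
tool_rot: [-138.3, 90.0, 158.2]
ft_force: [-0.1, -0.6, -0.8]
gripper_width: 66.0
```

```bash
python3 - <<'E'
from h import *
T=tool();o=robot.get_obs();print(o['time_s'],T.round(3).tolist(),o['ft_force'],o['gripper_width'])
w=vision.grab_frame('wrist');cv2.imwrite('pics/w3raw.png',w[...,::-1])
s=vision.grab_frame('side')[160:260,230:340]
cv2.imwrite('pics/w3.png',np.hstack([w[:,:],cv2.resize(s,(160,146))if 0 else np.vstack([cv2.resize(s,(160,145),interpolation=3),np.zeros((255,160,3),np.uint8)])])[...,::-1])
for z in(151,111):print(proj('wrist',[530.2,-262.5,z],T))
E
```

```text
9.125 [[-0.0, 0.895, 0.446, 470.076], [0.0, 0.446, -0.895, -293.34], [-1.0, -0.0, -0.0, 199.215], [0.0, 0.0, 0.0, 1.0]] [-0.05795333 -0.56065255 -0.76394768] 66.03451987609671
[320.4079931 132.4261468]
[320.44092313 132.14904047]
```

View pics/w3.png

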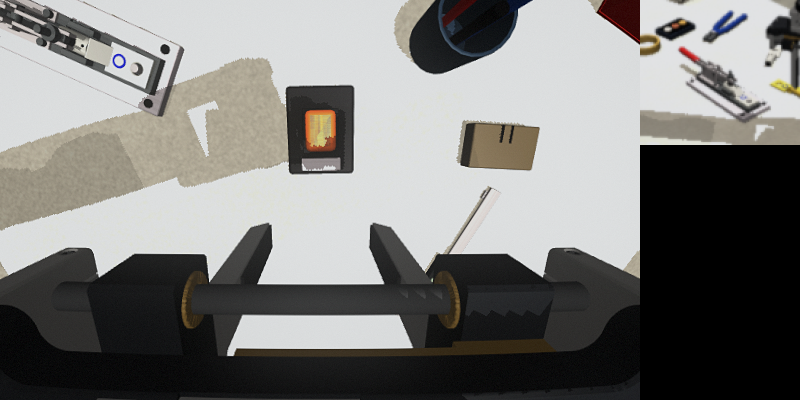

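Wrist picture: the gauge top with its orange rim is at (320,130), squared to the jaws. The blue ring is at (119,61), and the clamp is shut.

```bash
python3 - <<'E'
from h import *
T=tool();im=cv2.imread('pics/w3raw.png');h=cv2.cvtColor(im,cv2.COLOR_BGR2HSV)
m=cv2.inRange(h,(3,120,90),(28,255,255));m[:100]=0;m[160:]=0;m[:,:295]=0;m[:,345:]=0
p=np.argwhere(m)[:,::-1];print(p.min(0),p.max(0),cv2.minAreaRect(p.astype(np.float32)))
c=(p.min(0)+p.max(0))/2
g=atz('wrist',c,151,T);print('gauge',g,'tool d',(np.linalg.inv(T)@np.append(g,1)).round(1))
b=cv2.inRange(h,(105,120,90),(130,255,255));b[:40]=0;b[90:]=0;b[:,:100]=0;b[:,140:]=0
q=np.argwhere(b)[:,::-1];print(len(q),q.min(0),q.max(0),'ring',atz('wrist',(q.min(0)+q.max(0))/2,31,T))
E
```

```text
[305 110] [335 150] ((320.0, 130.0), (40.0, 30.0), 90.0)
gauge [ 531.75982253 -261.33480273  151.        ] tool d [48.3 69.4 -1.1  1. ]
66 [113  54] [125  67] ring [499.69769385 -15.53936139  31.        ]
```

Emit:
{"op": "servo_tool", "data": {"dp": [[0,34,-1],[0,34.5,0],[30,0,0],[30,0,0],[27,0,0],[20,0,0],[0,0,0]], "twist": [[0,0,0],[0,0,0],[0,0,0],[0,0,0],[0,0,0],[0,0,0],[0,0,0]]}}

```text
time_s: 10.1
eef_pos: [530.1, -261.3, 90.8]
tool_rot: [-153.6, 89.8, 142.9]
ft_force: [-0.7, -0.1, -0.5]
gripper_width: 66.0
```

Emit:
{"op": "servo_tool", "data": {"dp": [[0,0,0],[0,0,0],[0,0,0],[0,0,0],[0,0,0],[0,0,0]], "twist": [[0,0,0],[0,0,0],[0,0,0],[0,0,0],[0,0,0],[0,0,0]], "fingers": 1, "force": 25}}

```text
time_s: 10.85
eef_pos: [531.3, -262.1, 92.8]
tool_rot: [24.9, 90.0, -38.7]
ft_force: [-0.6, 0.8, 1.8]
gripper_width: 23.8
```

Emit:
{"op": "servo_tool", "data": {"dp": [[-5,0,0],[-8,0,0],[-12,0,0],[-15,0,0],[-15,0,0],[-15,0,0],[-15,0,0],[-15,0,0],[-10,0,0],[0,0,0]], "twist": [[0,0,0],[0,0,0],[0,0,0],[0,0,0],[0,0,0],[0,0,0],[0,0,0],[0,0,0],[0,0,0],[0,0,0]]}}

```text
time_s: 12.1
eef_pos: [531.5, -262.3, 203.5]
tool_rot: [26.2, 89.9, -37.4]
ft_force: [0.6, 0.6, -2.0]
gripper_width: 24.3
```

```bash
python3 - <<'E'
from h import *
o=robot.get_obs();T=tool(o);print(o['time_s'],T.round(3).tolist(),o['ft_force'],o['gripper_width'])
s=vision.grab_frame('side');tp=vision.grab_frame('top');cv2.imwrite('pics/s4raw.png',s[...,::-1]);cv2.imwrite('pics/t4raw.png',tp[...,::-1])
for k in (92,115-40-75,-75,-97):pass
G=T[:3,3]+[0,0,19]
for d in(40,-75,-97):print(d,proj('side',G+[0,0,d]))
cv2.imwrite('pics/s4.png',np.hstack([cv2.resize(s[160:300,310:410],(400,560),interpolation=3),cv2.resize(s[180:280,240:310],(392,560),interpolation=3)])[...,::-1])
E
```

```text
12.1 [[0.001, 0.896, 0.445, 531.509], [-0.001, 0.445, -0.896, -262.312], [-1.0, 0.001, 0.002, 203.49], [0.0, 0.0, 0.0, 1.0]] [ 0.59706434  0.6289494  -1.98118647] 24.296850988101106
40 [356.85963346 192.83828748]
-75 [355.66527233 224.79820504]
-97 [355.44207523 230.59310663]
```

View pics/s4.png

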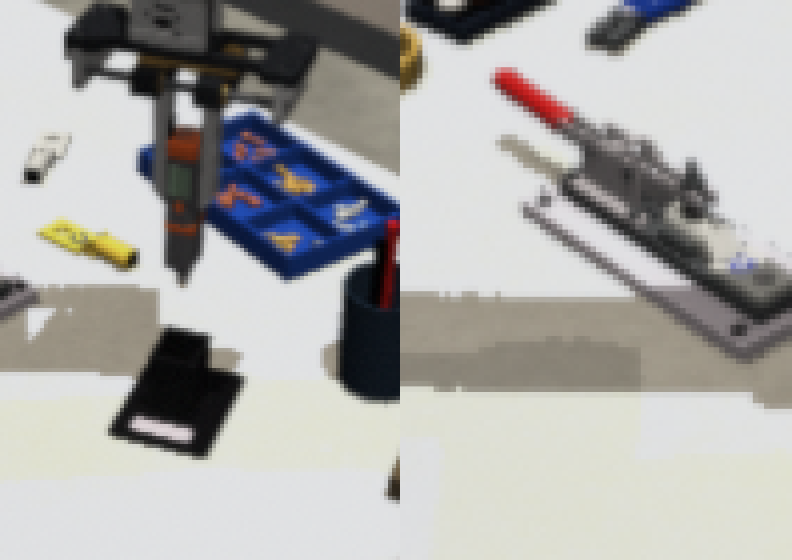

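Emit:
{"op": "servo_tool", "data": {"dp": [[0,0,0],[0,0,0],[0,0,0],[0,0,0],[0,0,0],[0,0,0],[0,0,0],[0,0,0]], "twist": [[-8.2,0,0],[-8.2,0,0],[-8.2,0,0],[-8.2,0,0],[-8.2,0,0],[-8.2,0,0],[-8.2,0,0],[-8.2,0,0]]}}

```text
time_s: 13.2
eef_pos: [530.6, -261.7, 201.4]
tool_rot: [141.8, 89.9, 144.1]
ft_force: [0.3, 0.7, -2.0]
gripper_width: 23.6
```

Emit:
{"op": "servo_tool", "data": {"dp": [[0,25,-4],[0,30,-4],[0,34,-4],[0,34,-4],[0,30,-4],[0,20,-4],[0,0,0],[0,0,0]], "twist": [[0,0,0],[0,0,0],[0,0,0],[0,0,0],[0,0,0],[0,0,0],[0,0,0],[0,0,0]]}}

```text
time_s: 14.2
eef_pos: [501.2, -90.6, 202.4]
tool_rot: [-83.0, 90.0, -81.0]
ft_force: [0.0, -0.6, -2.3]
gripper_width: 23.8
```

```bash
python3 - <<'E'
from h import *
o=robot.get_obs();T=tool(o);print(o['time_s'],T.round(3).tolist(),o['ft_force'],o['gripper_width'])
w=vision.grab_frame('wrist');cv2.imwrite('pics/w5.png',w[...,::-1])
h=cv2.cvtColor(w,cv2.COLOR_RGB2HSV);x,y=proj('wrist',[499.6,-17.5,31],T);print(x,y)
b=cv2.inRange(h,(105,110,80),(130,255,255));M=np.zeros_like(b);cv2.circle(M,(int(x),int(y)),25,255,-1);b&=M
q=np.argwhere(b)[:,::-1];print(len(q),q.min(0),q.max(0));r=atz('wrist',(q.min(0)+q.max(0))/2,31,T)
print('ring',r,(np.linalg.inv(T)@np.append(r,1)).round(1))
im=cv2.imread('pics/t4raw.png');h=cv2.cvtColor(im,cv2.COLOR_BGR2HSV)
b=cv2.inRange(h,(105,80,50),(130,255,255))[200:222,305:340];q=np.argwhere(b)
print(len(q),q.min(0),q.max(0),atz('top',((q.min(0)+q.max(0))/2+[200,305])[::-1],31))
E
```

```text
14.2 [[0.0, -0.035, 0.999, 501.2], [-0.0, 0.999, 0.035, -90.636], [-1.0, -0.0, 0.0, 202.44], [0.0, 0.0, 0.0, 1.0]] [ 0.03151353 -0.56821717 -2.31808432] 23.771758141350503
321.42430849995174 127.6711778693002
66 [316 120] [328 132]
ring [500.2217645 -15.5190697  31.       ] [171.4  75.2   1.6   1. ]
12 [ 8 15] [13 19] [499.51643906 -18.5810951   31.        ]
```

View pics/w5.png

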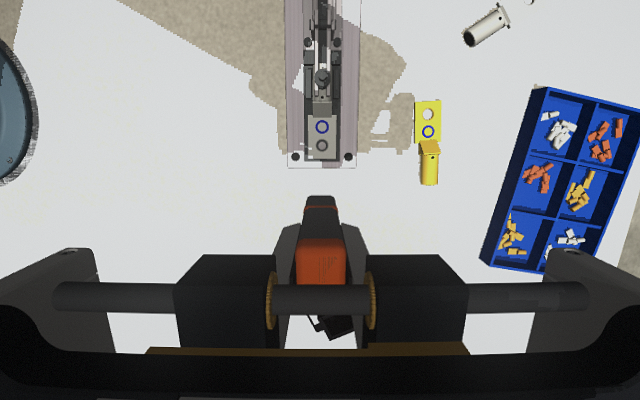

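Emit:
{"op": "servo_tool", "data": {"dp": [[0,20,0.4],[0,24,0.4],[0,20,0.4],[0,9.5,0],[15,0,0],[20,0,0],[20,0,0],[15,0,0],[7,0,0],[0,0,0]], "twist": [[0,0,0],[0,0,0],[0,0,0],[0,0,0],[0,0,0],[0,0,0],[0,0,0],[0,0,0],[0,0,0],[0,0,0]]}}

```text
time_s: 15.5
eef_pos: [499.4, -16.6, 125.0]
tool_rot: [165.2, 90.0, 167.2]
ft_force: [0.7, -0.8, -1.2]
gripper_width: 23.9
```

```bash
python3 - <<'E'
from h import *
o=robot.get_obs();T=tool(o);print(o['time_s'],T[:3,3],o['ft_force'],o['gripper_width'])
s=vision.grab_frame('side')
t=T[:3,3]-[0,0,78]
print('tip',t,proj('side',t),'below on palm',proj('side',[t[0],t[1],31]),'ring cands',proj('side',[499.6,-18.6,31]),proj('side',[500,-15.5,31]))
cv2.imwrite('pics/s6.png',cv2.resize(s[180:250,260:340],(800,700),interpolation=3)[:600,:,::-1])
E
```

```text
15.5 [499.44891947 -16.5589202  125.02648942] [ 0.70590079 -0.79411644 -1.2421129 ] 23.919850963571008
tip [499.44891947 -16.5589202   47.02648942] [300.50222607 222.88099033] below on palm [300.6552089  226.57903863] ring cands [301.03531393 226.80045891] [300.59490962 226.40081027]
```

View pics/s6.png

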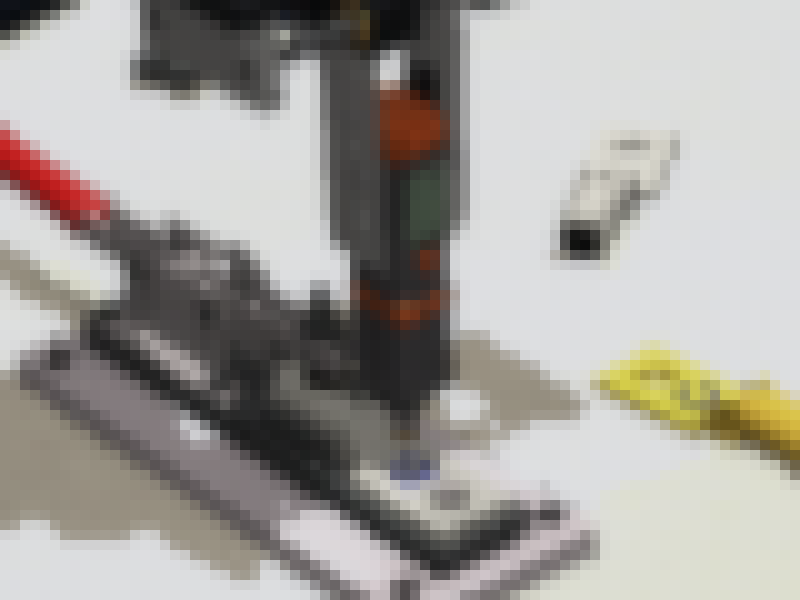

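Emit:
{"op": "servo_tool", "data": {"dp": [[4,0,0],[4,0,0],[3,0,0],[1,0,0],[0,0,0]], "twist": [[0,0,0],[0,0,0],[0,0,0],[0,0,0],[0,0,0]]}}

```text
time_s: 16.18
eef_pos: [499.6, -16.4, 113.4]
tool_rot: [174.2, 90.0, 176.3]
ft_force: [-0.1, 0.2, -2.1]
gripper_width: 23.8
```

Emit:
{"op": "servo_tool", "data": {"dp": [[2,0,0],[2,0,0],[1,0,0],[0,0,0]], "twist": [[0,0,0],[0,0,0],[0,0,0],[0,0,0]]}}

```text
time_s: 16.68
eef_pos: [499.7, -16.5, 108.6]
tool_rot: [-36.6, 90.0, -34.6]
ft_force: [-1.2, 0.1, -0.0]
gripper_width: 23.7
```

Emit:
{"op": "servo_tool", "data": {"dp": [[1,0,0],[0,0,0]], "twist": [[0,0,0],[0,0,0]]}}

```text
time_s: 16.92
eef_pos: [499.7, -16.5, 107.6]
tool_rot: [-12.7, 90.0, -10.7]
ft_force: [-1.1, -1.0, 0.8]
gripper_width: 23.8
```

Emit:
{"op": "servo_tool", "data": {"dp": [[1,0,0],[0,0,0]], "twist": [[0,0,0],[0,0,0]]}}

```text
time_s: 17.18
eef_pos: [499.7, -16.5, 106.5]
tool_rot: [-18.4, 90.0, -16.3]
ft_force: [-0.5, 0.5, 1.4]
gripper_width: 23.6
```

Emit:
{"op": "servo_tool", "data": {"dp": [[0,0,0],[0,0,0]], "twist": [[0,0,0],[0,0,0]]}}

```text
time_s: 17.42
eef_pos: [499.7, -16.5, 106.5]
tool_rot: [-25.2, 90.0, -23.2]
ft_force: [-1.5, 0.3, 1.4]
gripper_width: 23.6
```

Emit:
{"op": "servo_tool", "data": {"dp": [[0,0,0],[0,0,0]], "twist": [[0,0,0],[0,0,0]]}}

```text
time_s: 17.68
eef_pos: [499.7, -16.5, 106.5]
tool_rot: [-23.9, 90.0, -21.8]
ft_force: [-0.7, -0.0, -0.0]
gripper_width: 24.1
```

```bash
python3 - <<'E'
from h import *
F=[]
for i in range(8):
    s=vision.grab_frame('side');o=robot.get_obs();F.append(np.r_[o['ft_force'],o['eef_pos']])
print(np.mean(F,0).round(2),np.std(F,0).round(2),o['time_s'])
cv2.imwrite('pics/s7.png',cv2.resize(s[180:250,260:340],(800,700),interpolation=3)[:600,:,::-1])
E
```

```text
[ 6.0000e-02  1.0000e-01  1.1000e+00  4.9971e+02 -1.6470e+01  1.0650e+02] [0.46 0.39 0.29 0.01 0.01 0.01] 18.075
```

View pics/s7.png

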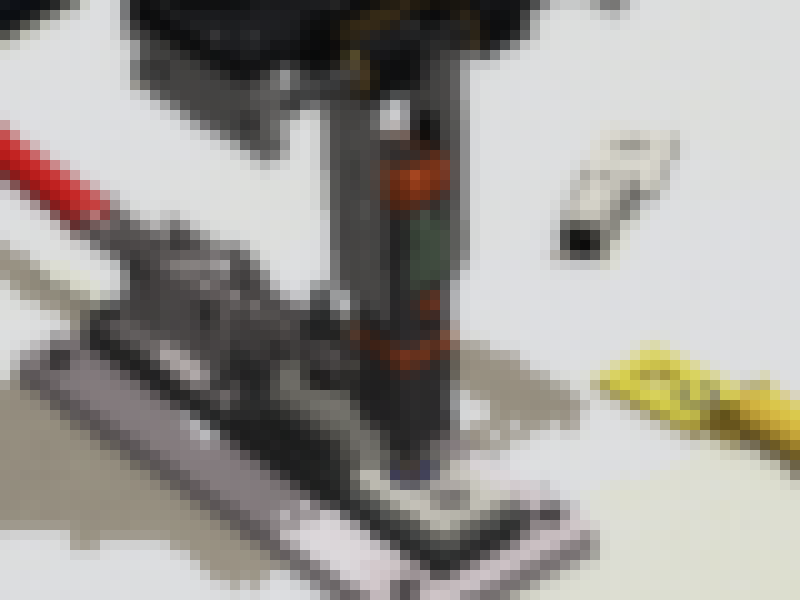

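Emit:
{"op": "servo_tool", "data": {"dp": [[0.5,0,0],[0,0,0],[0,0,0],[0,0,0]], "twist": [[0,0,0],[0,0,0],[0,0,0],[0,0,0]]}}

```text
time_s: 18.58
eef_pos: [499.7, -16.4, 106.0]
tool_rot: [-15.6, 90.0, -13.6]
ft_force: [0.1, -0.1, 1.4]
gripper_width: 24.1
```

```bash
python3 - <<'E'
from h import *
F=[]
for i in range(12):
    vision.grab_frame('side');o=robot.get_obs();F.append(np.r_[o['ft_force'],o['eef_pos']])
print(np.mean(F,0).round(2),o['time_s'],o['gripper_width'],np.abs(o['joint_vel']).max())
f=np.mean(F,0)[2]+1.9
if 2<f<4.3: print(robot.job_done())
E
```

```text
[ 5.400e-01 -1.000e-02  1.600e+00  4.997e+02 -1.647e+01  1.060e+02] 19.175 24.075387973356026 0.09783356245359334
the job is handed in; nothing more can be done
None
```

I pressed the clamp handle down to its stop, lifted the gauge straight out of its stand, and handed the job in at 19.2 s while still holding the gauge on the blue ring. No verdict was reported.

- **Clamp:** the handle took about 10 N at its stop. After I let go it looked level and stayed down in the later pictures.
- **Press on the lug:** the last averaged force was about 3.5 N, which puts the nose roughly 5 mm in. The measured height gave only about 3 mm. Both are inside the allowed 2 to 6.5 mm.
- **Nose position:** the cameras disagreed by about 3 mm along the lug on where the ring is: y = -18.6 mm from top and side, -15.5 mm from the wrist. I placed the nose between them, at y = -16.5 mm. The last side picture shows the ring centred under the nose to about 1 to 2 mm, within the 5 mm allowed.
- **Other things on the bench:** I saw none of the bystanders disturbed in the pictures I viewed, but I did not measure their positions at the end.

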